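Run a solar lamp round on the test turntable and stop it at the mark

ROBOT

A 6-joint arm with a two-finger parallel gripper is mounted at the origin on the work surface. World frame = base frame: x ahead of the robot, y to its left, z up, the work surface at z = 0. Lengths are in mm, angles in rad, forces in N, time in s.
With the tool pointing down it reaches from about 275 to 850 mm from the base axis. Payload 5.2 kg.
Tool frame: the origin (TCP) lies at the very end of the fingers, on their centre line; the grasp point (between the pads) lies 19 mm behind it; z points along the fingers, y is the line along which they close (so a half turn about z gives the same grasp; the last joint's range is limited). The gripper opens to 85 mm and grips with 20 to 120 N. Pads are 22 mm wide; open, the fingers measure 114 mm over their backs; the gripper's body (76 mm by 85 mm) begins 54 mm behind the grasp point. The pads swing forward as they close: fully open they stand 13 mm farther back than shut.
Start: joints at [0.932, 0.259, 1.535, -0, 1.348, -0.203], TCP at [232.154, 498.607, 231.31] pointing down, gripper open.
Joint ranges: [-3.14, 3.14], [-0.91, 2.08], [0.19, 2.58], [-1.22, 4.36], [0.22, 2.71], [-3.12, 3.12]. Speed limits (rad/s): [2.57, 2.57, 3.14, 3.14, 3.14, 3.14].

INTERFACE

Orientations are given as a unit quaternion [x, y, z, w].
In Python, from bench import env, grab_frame, ticket gives the robot as it stands.
- The arm moves only by the tool apply_moves, never from a script. Its argument "steps" is a list of rows, each a list of 5 numbers: the shift along the tool's x, y, z each as a share of 50 cm, from -1 to 1, then the turn about the tool's z as a share of 45 degrees, from -1 to 1, then the opening, from -1 (shut) to 1 (fully open). A call has 1 to 12 rows; each row is the pose to reach, as a shift and turn from the pose commanded when the call began, along the tool's axes at that moment; what a row does not reach only later rows make up. A row lasts 1/8 s, in which the tool goes at most 62.5 mm and 10.7 degrees, less where a joint would pass 70% of its speed; a pose out of reach is approached as far as the arm can. A call with a number of a shift or a turn outside -1 to 1 is refused whole. A call with a gripper value outside its range is refused whole. The fingers move at their own pace and stop on an object; "newtons" is the grip in N (left out, the last holds). Time passes only in rows, so rows that repeat a pose let the fingers close. It gives the time, the measured TCP pose, the force, the opening and the grip force at its end, in the units of the state.
- env.state(): the state, without advancing time (a new reading comes with each control period).
- grab_frame(name): name is "side" or "top" or "wrist"; returns a dict with "frame" (384x512x3 uint8, red, green, blue), "K" (3x3 intrinsics, pixels), "pose" (4x4, takes a point from camera to world coordinates). Camera axes: x right, y up, looking along -z (the intrinsics and any distortion apply to the point x, -y, -z); pixel columns grow to the right and rows downward; lengths in mm; the calibration is good to about 2 mm. A picture is of the moment at which its call begins. There is no depth.
- ticket.sign_off(): hands the job in; it is judged then, once.
The state is a dict: "time": time; "joint_pos": joint angles; "joint_velocities": joint speeds; "effort": joint torques, N m; "tcp_pos": TCP position; "eef_rot": TCP orientation; "contact_force": force on the tool from outside, world axes, zero at the start; "wrist_torque": the same for the moment, N m; "opening": finger opening in mm; "finger_force": force on a finger pad.
Only numpy, scipy, OpenCV 4.12 (cv2) and the standard library are available. Lean on these libraries where they do the work, as an engineer would, in place of code of your own. Each camera call takes 0.05 s, during which the arm holds its last target. There are 200 camera calls.

TASK

Using only the orange-knobbed crank, turn the test turntable counter-clockwise (seen from above) and keep the platter itself turning steadily at 1.5 rad/s, within 0.2 rad/s either way, for 6 seconds without a break so that the solar lamp unit clamped on it gets its light test; the platter must never run faster than 2.2 rad/s. Then bring it to rest with the white mark on its rim at the red pointer, let go of the crank and leave it standing there. Do not touch the platter's disc or the lamp unit, and leave the things lying around where they are.

Things in the scene. Friction and masses are not known exactly. Their poses are not given: they have to be found in the camera images.
- stand: Grey base plate 300 x 300 x 22 mm, bolted to the bench. Origin: centre of its underside; x points to the pointer's side, z straight up. The turntable's axis passes through (0, 0, 78 mm) of this frame (centre of the disc's underside) and leans 0.14 rad away from the pointer: its upward direction is (-sin 0.14, 0, cos 0.14) in this frame. Place and yaw vary.
- platter (a joint): Angle of the platter (disc and shaft) about the leaning axis, rad, grows counter-clockwise seen from above, endless (no wrap). At every multiple of 2 pi the mark is at the pointer. Inertia nominally 0.050 kg m2 (hidden, 0.8 to 1.3 times). Bearing: dry friction 0.085 N m (it stays where it stops), drag 0.010 N m s/rad. The lamp unit's weight adds -0.047 N m (hidden, 0.7 to 1.4 times) x sin(angle).
- disc: The platter's dark anodised aluminium disc, radius 170 mm, 14 mm thick, nominally 3.15 kg. Origin: centre of its underside, on the axis, 78 mm above the bench. z is the turning axis, x points to the white mark. Neither it nor the lamp unit on it may be touched.
- mark (a point): Point on the platter's upper face at radius 155 mm, on the white line (50 x 14 mm) painted there at the rim.
- pointer (a point): Where point mark lies when the platter is at the mark: a point on the level of the disc's upper face, under the inner end of the red pointer, a tongue of 52 x 16 x 6 mm fixed to the stand 9 mm above the disc, reaching in over the rim.
- lamp_unit: Solar lamp unit clamped to the platter on the side away from the mark, blue housing with dark solar cells, 80 x 120 x 21 mm, its centre 95 mm from the axis; nominally 0.36 kg (hidden, varies). Origin: centre of its underside. Not to be touched.
- knob_grip (a point): Point on the crank's orange knob, on its axis, 20 mm below its top. The knob is a cylinder, diameter 32 mm, height 50 mm, parallel to the turntable's axis, spinning freely on its pin. The point runs on a circle of radius 70 mm about that axis, 98 mm along the axis above the disc's underside. The crank arm's top is 32 mm below the point, the lamp unit's 62 mm.
- crank: Steel crank arm with counterweight on a black hub, above the disc, on the same axis; origin on the axis 52 mm above the disc's underside, x towards the knob. Turns endlessly. It drives the platter only through a slipping viscous clutch: torque on the platter = 0.090 N m s/rad x (crank speed - platter speed), plus 0.004 N m dry friction. Holding the crank still brakes the platter.
- screwdriver: Screwdriver lying on the bench, 190 mm long; leave it.
- phone: Black phone with a dark green screen lying flat, 150 x 72 x 10 mm; leave it.
- housing: Empty open blue lamp housing, 160 x 120 x 28 mm; leave it.
- tester: Red hand tester, 100 x 42 x 26 mm; leave it.

How it is judged (in metres and radians):
On the way:
1. the platter turns counter-clockwise at 1.3 to 1.7 rad/s for 6 s without a break (velocity of joint platter between 1.3 and 1.7 rad/s), for 6 s.
At the end, for the whole second after the job is handed in: the platter is at rest (under 0.05 rad/s) with its white mark within 20 mm (0.13 rad) of the red pointer, the crank released (distance between mark and pointer below 0.02 m and velocity of joint platter between -0.05 and 0.05 rad/s); the robot touches nothing.
It fails at once if the platter runs faster than 2.2 rad/s (velocity of joint platter above 2.2 rad/s).
It fails at once if the robot touches the disc or the lamp unit (contact force between any of the arm, the fingers and disc above 1 N).
It fails at once if a bystander is shifted by more than 30 mm (distance of any of screwdriver, phone, housing, tester from where it was at the start of the episode above 0.03 m).
It also fails if it takes over 64 s, if anything falls off the work surface, if the arm or the gripper's body presses on something with over 40 N, if the wrist force passes 120 N, or if a joint passes its speed limit or range.

## Working session

There is one attempt and no reset: what is moved stays moved. The work goes in short steps, Python scripts to look and compute and a tool call to move; the robot and the scene stay as the last step left them, time stands still between calls to the robot, and variables do not carry over. Pictures are saved under pics/ and viewed, at most 10 in all, crops included, and the job is handed in when it is done.

Besides the shell and the picture viewer there is one more tool, called after "Call:" as name([rows], argument=value, ...), one row to a line, values as JSON. apply_moves: Moves the arm, as the interface text tells. Shift numbers are shares of 50 cm and turn numbers shares of 45 degrees, none past 1 either way. Its arguments: {"type":"object","properties":{"steps":{"type":"array","items":{"type":"array","items":{"type":"number","minimum":-1,"maximum":1}}},"newtons":{"type":"number"}},"required":["steps"]}

```bash
mkdir -p pics; cat > t1.py <<'E'
from bench import env, grab_frame, ticket
import cv2,numpy as np,pickle
d={}
for n in ["side","top"]:
    f=grab_frame(n); d[n]=f
    print(n,f["K"].tolist(),np.round(f["pose"],4).tolist(),[k for k in f])
pickle.dump(d,open("f0.pkl","wb"))
im=np.hstack([cv2.resize(d[n]["frame"],(400,300)) for n in d])
for n in d: cv2.imwrite(f"pics/{n}0.png",d[n]["frame"][:,:,::-1])
print(env.state())
E
python3 t1.py
```

```text
side [[409.72253712328467, 0.0, 256.74690763747776], [0.0, 409.72253712328467, 187.3635631044306], [0.0, 0.0, 1.0]] [[0.7274, 0.4975, -0.4727, 0.0453], [-0.6861, 0.5409, -0.4865, -549.3579], [0.0137, 0.6782, 0.7348, 995.0001], [0.0, 0.0, 0.0, 1.0]] ['frame', 'K', 'pose']
top [[416.87304598362357, 0.0, 250.01083146322134], [0.0, 416.87304598362357, 187.9255726495114], [0.0, 0.0, 1.0]] [[-0.0087, 0.9942, -0.1071, 420.4311], [-0.9997, -0.006, 0.0256, 29.5209], [0.0248, 0.1073, 0.9939, 1463.2614], [0.0, 0.0, 0.0, 1.0]] ['frame', 'K', 'pose']
{'time': 0.1, 'joint_pos': array([ 9.32203170e-01,  2.59283887e-01,  1.53598780e+00,  3.78541310e-06,
        1.34801391e+00, -2.02813250e-01]), 'joint_velocities': array([-0.0006098 , -0.00313692, -0.00049311, -0.00095692, -0.00081894,
       -0.00036763]), 'effort': array([ 1.04255410e-03, -4.46970177e+01, -2.91246343e+01, -4.08172409e-04,
        6.39401871e-03,  1.32158529e-06]), 'tcp_pos': array([231.85381609, 498.20769394, 230.5447428 ]), 'eef_rot': array([ 2.16170282e-01,  9.76355311e-01, -7.71908247e-04, -3.47386175e-04]), 'contact_force': array([-0.69678666,  0.00825087,  0.26990186]), 'wrist_torque': array([ 0.02227486, -0.03556263, -0.06188993]), 'finger_force': 0.0, 'opening': 85.55508904127136}
```

View pics/side0.png

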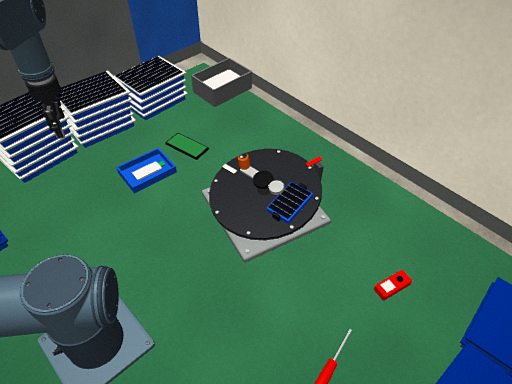

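View pics/top0.png

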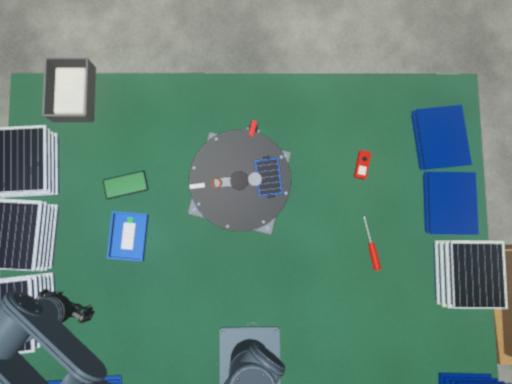

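Side view: orange knob at about (243,160), hub (263,180), white mark (229,168), red pointer (315,162). Top view: knob (217,183), hub (240,181), mark (197,185), pointer (253,128).

```bash
cat > h.py <<'E'
import cv2,numpy as np,json
from scipy.optimize import least_squares
D=np.diag([1,-1,-1])
def ray(c,uv):
    d=np.c_[np.atleast_2d(uv),np.ones(len(np.atleast_2d(uv)))]@np.linalg.inv(c["K"]).T@D@c["pose"][:3,:3].T
    return c["pose"][:3,3],d/np.linalg.norm(d,axis=1)[:,None]
def proj(c,P):
    q=(np.atleast_2d(P)-c["pose"][:3,3])@c["pose"][:3,:3]@D@c["K"].T
    return q[:,:2]/q[:,2:]
def tri(cs,uvs):
    A=np.zeros((3,3));b=np.zeros(3)
    for c,uv in zip(cs,uvs):
        o,d=ray(c,uv);M=np.eye(3)-np.outer(d[0],d[0]);A+=M;b+=M@o
    return np.linalg.solve(A,b)
def onplane(c,uv,p,n):
    o,d=ray(c,uv);return o+d*(((p-o)@n)/(d@n))[:,None]
def hsv(f): return cv2.cvtColor(f["frame"],cv2.COLOR_RGB2HSV).astype(int)
def frame(yaw):
    x=np.array([np.cos(yaw),np.sin(yaw),0]);y=np.array([-x[1],x[0],0]);z=np.array([0,0,1.])
    n=-np.sin(.14)*x+np.cos(.14)*z
    return np.cos(.14)*x+np.sin(.14)*z,y,n   # ex,ey,axis
def blob(m,roi):
    k=np.zeros(m.shape,np.uint8);x0,y0,x1,y1=roi;k[y0:y1,x0:x1]=m[y0:y1,x0:x1]
    n,l,s,c=cv2.connectedComponentsWithStats(k);i=1+np.argmax(s[1:,4]);return c[i],s[i],l==i
E
cat > m1.py <<'E'
from h import *;import pickle
d=pickle.load(open("f0.pkl","rb"));R={"side":(195,130,335,262),"top":(180,115,300,240)}
cs=[d["side"],d["top"]];K=[];P=[];E={}
for n in d:
    h=hsv(d[n]);H,S,V=h[...,0],h[...,1],h[...,2]
    o=blob((H>=5)&(H<=18)&(S>140)&(V>80),R[n]);K.append(o[0])
    r=blob(((H<4)|(H>174))&(S>150)&(V>80),R[n]);P.append(r[0])
    print(n,"knob",o[0],o[1],"ptr",r[0],r[1])
    m=((S<70)&(V<90)).astype(np.uint8);b=blob(m,R[n]);
    cn=max(cv2.findContours(b[2].astype(np.uint8),0,1)[0],key=cv2.contourArea)
    hull=cv2.convexHull(cn)[:,0].astype(float);print("hull",len(hull),cv2.boundingRect(cn));E[n]=hull
kn=tri(cs,K);pt=tri(cs,P);print("knob mid",kn,"pointer",pt)
# disc: hull points -> tilted plane at top face rim
def res(p,full=0):
    c=np.array([p[0],p[1],78]);ex,ey,a=frame(p[2]);o=[]
    for n in d:
        t=c+14*a;q=onplane(d[n],E[n],t,a)-t;o.append(np.hypot(q@ex,q@ey)-170)
    q=pt-c;return np.r_[np.concatenate(o),3*(q@ey)] if not full else (o,q@ex,q@a)
s=least_squares(res,[pt[0]-180,pt[1],-.2],loss="soft_l1",f_scale=2);p=s.x
print("centre,yaw",p);o=res(p,1);print([np.round(np.percentile(k,[10,50,90]),1) for k in o[0]],o[1:])
c=np.array([p[0],p[1],78]);ex,ey,a=frame(p[2]);q=kn-c
print("knob r",np.hypot(q@ex,q@ey),"h",q@a,"ang",np.arctan2(q@ey,q@ex))
json.dump(p.tolist(),open("stand.json","w"))
for n in d:
    h=hsv(d[n]);m=(h[...,1]<60)&(h[...,2]>170);v,u=np.nonzero(m)
    w=onplane(d[n],np.c_[u,v],c+14*a,a)-c;X,Y=w@ex,w@ey;r=np.hypot(X,Y);k=(r>125)&(r<168)
    print(n,"mark n",k.sum(),"r",np.median(r[k]),"ang",np.median(np.arctan2(Y,X)[k]),np.std(np.arctan2(Y,X)[k]))
E
python3 m1.py
```

```text
side knob [243.87121212 162.02272727] [238 153  12  17 132] ptr [313.33846154 161.27692308] [306 157  16  10  65]
hull 36 (207, 149, 117, 91)Traceback (most recent call last):
  File "m1.py", line 6, in <module>
    o=blob((H>=5)&(H<=18)&(S>140)&(V>80),R[n]);K.append(o[0])
  File "h.py", line 24, in blob
    n,l,s,c=cv2.connectedComponentsWithStats(k);i=1+np.argmax(s[1:,4]);return c[i],s[i],l==i
                                                    ~~~~~~~~~^^^^^^^^^
    return _wrapfunc(a, 'argmax', axis=axis, out=out, **kwds)
    return bound(*args, **kwds)
ValueError: attempt to get argmax of an empty sequence
```

```bash
sed -i 's/(S>140)&(V>80),R/(S>90)\&(V>60),R/; s/print(n,"knob"/print(h[183,212:222].tolist(),n,"knob"/' m1.py; sed -i 's/    o=blob/    if n=="top": print(h[183,210:224].tolist())\n    o=blob/' m1.py; python3 m1.py
```

```text
[[135, 31, 49], [115, 32, 48], [113, 40, 51], [116, 43, 47], [107, 37, 48], [110, 31, 49], [120, 27, 47], [105, 34, 45], [130, 17, 46], [114, 26, 50]] side knob [243.75177305 162.11347518] [237 153  13  17 141] ptr [313.33846154 161.27692308] [306 157  16  10  65]
hull 36 (207, 149, 117, 91)
[[8, 24, 126], [10, 105, 156], [9, 90, 156], [0, 6, 129], [96, 8, 157], [105, 14, 185], [106, 20, 195], [104, 20, 195], [108, 16, 192], [2, 20, 179], [11, 108, 172], [10, 102, 157], [158, 6, 163], [107, 19, 192]]
[[9, 90, 156], [0, 6, 129], [96, 8, 157], [105, 14, 185], [106, 20, 195], [104, 20, 195], [108, 16, 192], [2, 20, 179], [11, 108, 172], [10, 102, 157]] top knob [215.88235294 182.23529412] [211 178  11  10  34] ptr [252.46774194 127.85483871] [250 121   6  15  62]
hull 4 (268, 196, 7, 2)
knob mid [579.38681477 103.37608353 158.96102313] pointer [761.47104845 -14.0126991  127.66842159]
centre,yaw [593.87303967  24.75444987 144.28626869]
[array([-1.3,  0.1,  5.4]), array([-64.2, -61. , -51.5])] (np.float64(177.2710107091089), np.float64(25.177812432616182))
knob r 76.07538546011531 h 84.60753503169047 ang 1.8395400815076477
side mark n 87 r 154.1108501831794 ang 1.87767247996066 1.523451195520349
top mark n 89 r 152.64957221228644 ang 1.8871547959280761 1.1852403896933348
```

```bash
python3 - <<'E'
s=open("m1.py").read()
s=s.replace('(S>90)&(V>60),R[n]);K.append(o[0])','(S>50)&(V>60),R[n]);cc=cv2.convexHull(np.argwhere(o[2])[:,::-1].astype(np.int32));M=cv2.moments(cc);K.append(np.array([M["m10"],M["m01"]])/M["m00"])')
s=s.replace("(S<70)&(V<90)",'(S<70)&(V<(90 if n=="side" else 125))').replace("    if n==\"top\": print(h[183,210:224].tolist())\n",'    print(n,"disc V",[h[v,u].tolist() for u,v in ([(220,200),(215,210)] if n=="top" else [(230,215)])])\n').replace("h[183,212:222].tolist(),","").replace("print(n,\"knob\",o[0]","print(n,\"knob\",K[-1]")
s=s.replace("s=least","s=least_squares(res,[pt[0]-180,pt[1]+40,-.2],bounds=([400,-100,-.6],[700,150,.4]),loss='soft_l1',f_scale=2)#")
open("m1.py","w").write(s)
E
python3 m1.py
```

```text
side disc V [[120, 23, 56]]
side knob [243.49386845 161.24414716] [237 153  13  17 143] ptr [313.33846154 161.27692308] [306 157  16  10  65]
hull 36 (207, 149, 117, 91)
top disc V [[105, 9, 120], [102, 11, 120]]
top knob [215.92110454 182.75147929] [211 178  11  11  54] ptr [252.46774194 127.85483871] [250 121   6  15  62]
hull 32 (189, 120, 102, 111)
knob mid [577.39809609 102.74606496 164.1684246 ] pointer [761.47104845 -14.0126991  127.66842159]Traceback (most recent call last):
  File "m1.py", line 21, in <module>
    print("centre,yaw",p);o=res(p,1);print([np.round(np.percentile(k,[10,50,90]),1) for k in o[0]],o[1:])
                       ^
NameError: name 'p' is not defined. Did you mean: 'P'?
```

```bash
sed -i "s/^print(\"centre/p=s.x;print(\"centre/" m1.py; sed -i 's/X,Y=w@ex,w@ey;r=np.hypot(X,Y);k=(r>125)&(r<168)/X,Y=w@ex,w@ey;r=np.hypot(X,Y);k=(r>128)\&(r<165)\&(Y>0)\&(abs(np.arctan2(Y,X)-1.88)<.3)/' m1.py; python3 m1.py | tail -6
```

```text
knob mid [577.39809609 102.74606496 164.1684246 ] pointer [761.47104845 -14.0126991  127.66842159]
centre,yaw [ 5.96575779e+02  2.61297160e+01 -2.38665250e-01]
[array([-2.6,  0.7,  7.5]), array([-3.1, -0.3,  1.5])] (np.float64(174.98154846785323), np.float64(25.50044779018173))
knob r 74.03434235898531 h 90.45309270274461 ang 1.906120849017149
side mark n 43 r 145.31693159618183 ang 1.9279441500026064 0.03031411258434315
top mark n 55 r 147.16444627350762 ang 1.9246964383971403 0.032198743990002984
```

```bash
cat >> h.py <<'E'
from scipy.spatial.transform import Rotation as Ro
def stand():
    p=json.load(open("stand.json"));ex,ey,a=frame(p[2]);return np.array([p[0],p[1],78]),ex,ey,a
def circ(th,r=70,hh=98):
    c,ex,ey,a=stand();return c+hh*a+r*(np.cos(th)*ex+np.sin(th)*ey)
def shift(st,target):  # tool-axes share of 500 mm
    return Ro.from_quat(st["eef_rot"]).inv().apply(target-st["tcp_pos"])/500
E
python3 - <<'E'
from h import *;from bench import env
s=env.state();c,ex,ey,a=stand()
g=circ(1.906);y=Ro.from_quat(s["eef_rot"]).as_matrix()[:,1]
print("grip",g,"tcp at grip",g-[0,0,19])
print("hover shift",shift(s,g+[0,0,80]),"turn",-(np.degrees(np.arctan2(ey[1],ey[0])-np.arctan2(y[1],y[0])))/45)
E
```

```text
grip [576.75990106  98.98342307 171.82786563] tcp at grip [576.75990106  98.98342307 152.82786563]
hover shift [-0.96236799 -0.43271403 -0.04218073] turn -0.25097488057573386
```

Call:
apply_moves([
  [-0.08,-0.036,-0.042,-0.02,1],
  [-0.16,-0.072,-0.042,-0.25,1],
  [-0.96,-0.433,-0.042,-0.25,1],
  [-0.96,-0.433,-0.042,-0.25,1],
  [-0.96,-0.433,-0.042,-0.25,1],
  [-0.96,-0.433,-0.042,-0.25,1],
  [-0.96,-0.433,-0.042,-0.25,1],
  [-0.96,-0.433,-0.042,-0.25,1],
  [-0.96,-0.433,-0.042,-0.25,1],
  [-0.96,-0.433,-0.042,-0.25,1],
  [-0.96,-0.433,-0.042,-0.25,1],
  [-0.96,-0.433,-0.042,-0.25,1],
])

```text
time: 1.6
tcp_pos: [574.9, 101.0, 252.3]
eef_rot: [0.119, 0.993, 0.0, -0.0]
contact_force: [1.1, 0.5, -0.8]
opening: 85.4
finger_force: 0.0
```

```bash
python3 - <<'E'
from h import *;from bench import env,grab_frame;import pickle
f=grab_frame("wrist");pickle.dump(f,open("w1.pkl","wb"));cv2.imwrite("pics/w1.png",f["frame"][:,:,::-1])
s=env.state();print(s["tcp_pos"],s["time"],s["contact_force"],f["pose"].round(3).tolist())
print("pred knob top",proj(f,circ(1.906,70,118)),"axis@66",proj(f,circ(0,0,66)))
E
```

```text
[575.01204226 101.10156609 252.48935843] 1.65 [-0.28501757 -0.37244049  0.23175367] [[0.236, -0.938, -0.254, 510.78], [0.972, 0.228, 0.061, 117.478], [0.0, -0.262, 0.965, 394.527], [0.0, 0.0, 0.0, 1.0]]
pred knob top [[251.08531043 202.40103383]] axis@66 [[175.03017995 218.33947193]]
```

View pics/w1.png

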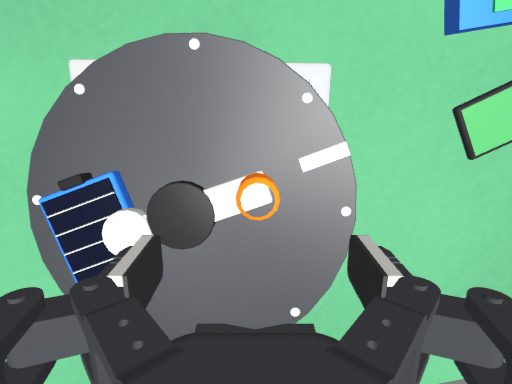

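Wrist view: disc fills the frame centre, knob top ring at about (258,198), hub top at (181,216), mark (325,157), lamp left at (85,225). Prediction is about 7 px (about 5 mm, mostly world y) off, so I refit with all three views.

```bash
cat > m2.py <<'E'
import m1;from m1 import *
w=pickle.load(open("w1.pkl","rb"));h=hsv(w);H,S,V=h[...,0],h[...,1],h[...,2]
o=((H>=5)&(H<=18)&(S>120)).astype(np.uint8)
cn,hi=cv2.findContours(o,cv2.RETR_CCOMP,cv2.CHAIN_APPROX_NONE)
hole=max([c for c,q in zip(cn,hi[0]) if q[3]>=0],key=cv2.contourArea)
inner=cv2.fitEllipse(hole);hull=cv2.convexHull(max(cn,key=cv2.contourArea))[:,0]
print("inner",inner,"outer bbox",cv2.boundingRect(hull))
# hub: dark blob
hub=blob(((V<45)&(S<90)).astype(np.uint8),(140,175,222,245));print("hub",hub[0],hub[1], "discV",V[100,180],"hubV",V[216,181])
m=((S<70)&(V<95)).astype(np.uint8);m[235:]=0
c0=max(cv2.findContours(m,0,1)[0],key=cv2.contourArea);hw=cv2.convexHull(c0)[:,0].astype(float);hw=hw[(hw[:,1]<225)]
E["wrist"]=hw;d["wrist"]=w
u=np.array(inner[0])
def res2(p):
    c=np.array([p[0],p[1],78]);ex,ey,a=frame(p[2]);o=[]
    for n in d:
        q=onplane(d[n],E[n],c+14*a,a)-c;o.append((np.hypot(q@ex,q@ey)-170)/len(E[n])**.5)
    g=c+118*a+70*(np.cos(p[3])*ex+np.sin(p[3])*ey)
    o.append(1.*(proj(w,g)[0]-u))
    g2=g-25*a
    for k,n in enumerate(["side","top"]): o.append(1.5*(proj(d[n],g2)[0]-K[k]))
    o.append([2*((pt-c)@ey)]);return np.concatenate(o)
s=least_squares(res2,[*p,1.9],loss="soft_l1");print(s.x,s.cost);r=res2(s.x)
print("tail",r[-7:].round(2));i=0
for n in d: q=r[i:i+len(E[n])]*len(E[n])**.5;i+=len(E[n]);print(n,np.percentile(q,[10,50,90]).round(1))
json.dump(s.x[:3].tolist(),open("stand.json","w"));print("grip",circ(s.x[3]),"hub@70",proj(w,circ(0,0,70)))
print("tri 3 views knob top ring:",[ (onplane(w,[u],circ(0,0,118),stand()[3])).round(1)])
E
python3 m2.py|tail -12
```

```text
side disc V [[120, 23, 56]]
side knob [243.49386845 161.24414716] [237 153  13  17 143] ptr [313.33846154 161.27692308] [306 157  16  10  65]
hull 36 (207, 149, 117, 91)
top disc V [[105, 9, 120], [102, 11, 120]]
top knob [215.92110454 182.75147929] [211 178  11  11  54] ptr [252.46774194 127.85483871] [250 121   6  15  62]
hull 32 (189, 120, 102, 111)
knob mid [577.39809609 102.74606496 164.1684246 ] pointer [761.47104845 -14.0126991  127.66842159]
centre,yaw [ 5.96575779e+02  2.61297160e+01 -2.38665250e-01]
[array([-2.6,  0.7,  7.5]), array([-3.1, -0.3,  1.5])] (np.float64(174.98154846785323), np.float64(25.50044779018173))
knob r 74.03434235898531 h 90.45309270274461 ang 1.906120849017149
side mark n 43 r 145.31693159618183 ang 1.9279441500026064 0.03031411258434315
top mark n 55 r 147.16444627350762 ang 1.9246964383971403 0.032198743990002984Traceback (most recent call last):
  File "m2.py", line 6, in <module>
    inner=cv2.fitEllipse(hole);hull=cv2.convexHull(max(cn,key=cv2.contourArea))[:,0]
cv2.error: OpenCV(4.12.0) /io/opencv/modules/imgproc/src/shapedescr.cpp:361: error: (-201:Incorrect size of input array) There should be at least 5 points to fit the ellipse in function 'fitEllipseNoDirect'
```

```bash
sed -i 's/^o=((H>=5).*/o=cv2.morphologyEx(((H>=4)\&(H<=20)\&(S>70)).astype(np.uint8),cv2.MORPH_CLOSE,np.ones((3,3)));o[:150]=0;o[240:]=0/' m2.py; python3 m2.py|tail -9
```

```text
inner ((257.217041015625, 199.57884216308594), (34.739871978759766, 34.82861328125), 132.18582153320312) outer bbox (236, 173, 44, 48)
hub [192.04444444 184.15555556] [179 181  24  10  45] discV 121 hubV 75
[ 6.01077730e+02  2.89833206e+01 -2.62135430e-01  2.00801984e+00] 558.9434306334899
tail [-2.91  0.54  0.24 -0.08  0.69  0.27  0.08]
side [-5.9  2.8 11.8]
top [-3.6  0.   3.5]
wrist [-143.6 -135.  -123.2]
grip [575.95611499 101.38180135 170.90513681] hub@70 [[178.90243158 223.4724583 ]]
tri 3 views knob top ring: [array([[573.4, 104.1, 190.7]])]
```

```bash
sed -i 's/(S<70)&(V<95)/(S<70)\&(V<155)/; s/(V<45)&(S<90)/(V<98)\&(S<90)/; s/^    o.append(\[2/    o.append(.5*(proj(w,c+70*a)[0]-hub[0]))\n    o.append([2/; s/r\[-7:\]/r[-9:]/' m2.py; python3 m2.py|tail -9
```

```text
inner ((257.217041015625, 199.57884216308594), (34.739871978759766, 34.82861328125), 132.18582153320312) outer bbox (236, 173, 44, 48)
hub [178.90862511 214.98064332] [ 146  180   70   65 3513] discV 121 hubV 75
[ 5.96831331e+02  2.90523664e+01 -2.55980697e-01  1.94181292e+00] 33.18379144118291
tail [-2.13  0.4  -0.03 -0.42  0.38  0.3  -0.75  1.96  0.05]
side [-4.1  1.4  8.3]
top [-3.  -0.9  0.7]
wrist [-2.7 -0.3  0.8]
grip [575.80716356 101.9893304  171.49964532] hub@70 [[177.41651605 218.90531935]]
tri 3 views knob top ring: [array([[573.2, 104.2, 191.3]])]
```

Call:
apply_moves([
  [0,0.003,0.0,0,0.3],
  [0,0.003,0.02,0,0.3],
  [0,0.003,0.1,0,0.3],
  [0,0.003,0.17,0,0.3],
  [0,0.003,0.195,0,0.3],
  [0,0.003,0.195,0,0.3],
  [0,0.003,0.195,0,-1],
  [0,0.003,0.195,0,-1],
  [0,0.003,0.195,0,-1],
  [0,0.003,0.195,0,-1],
], newtons=30)

```text
time: 2.9
tcp_pos: [577.1, 101.5, 156.6]
eef_rot: [0.119, 0.993, 0.0, 0.001]
contact_force: [-1.0, 2.5, 5.3]
opening: 30.8
finger_force: 31.4
```

```bash
python3 - <<'E'
from h import *;from bench import env,grab_frame;import pickle
f={n:grab_frame(n) for n in ("wrist","side","top")};pickle.dump(f,open("f2.pkl","wb"))
im=np.hstack([cv2.resize(f["wrist"]["frame"],(400,300)),cv2.resize(f["side"]["frame"][110:270,170:383],(400,300))]);cv2.imwrite("pics/g1.png",im[:,:,::-1])
s=env.state();print({k:np.round(s[k],3) for k in ("time","tcp_pos","eef_rot","contact_force","wrist_torque","opening","finger_force")})
E
```

```text
{'time': np.float64(3.05), 'tcp_pos': array([577.059, 101.61 , 156.574]), 'eef_rot': array([0.119, 0.993, 0.   , 0.001]), 'contact_force': array([-1.37 ,  1.634,  5.724]), 'wrist_torque': array([0.389, 0.149, 0.049]), 'opening': np.float64(31.251), 'finger_force': np.float64(31.443)}
```

View pics/g1.png

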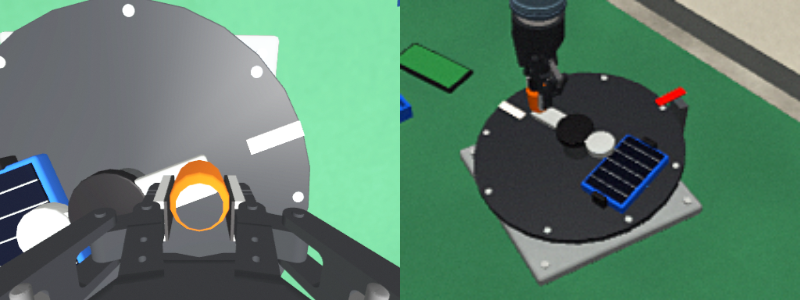

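Knob is held squarely (opening 31 mm, tips clear of the arm and hub); mark at upper left of the disc. Now the planner and an identification run.

```bash
cat > ctrl.py <<'E'
from h import *;import pickle,os
B,C0=.09,.004
def angle(f,prior=None):
    c,ex,ey,a=stand();h=hsv(f);m=(h[...,1]<60)&(h[...,2]>165);v,u=np.nonzero(m)
    w=onplane(f,np.c_[u,v],c+14*a,a)-c;X,Y=w@ex,w@ey;r=np.hypot(X,Y);k=(r>128)&(r<166)
    t=np.arctan2(Y,X)[k]
    if len(t)<10: return None,0
    wr=lambda x:(x+np.pi)%(2*np.pi)-np.pi
    g=np.arange(-np.pi,np.pi,.01);n=np.array([(abs(wr(t-x))<.06).sum() for x in g])
    x=g[n==n.max()].mean() if abs(g[n==n.max()]).max()<3 else g[n.argmax()]
    for _ in range(3): q=wr(t-x);x+=q[abs(q)<.08].mean()
    if prior is not None: x=prior+wr(x-prior)
    return x,int(n.max())
def acc(w,th,wc,P):
    I,L,F,Dg=P;s=wc-w;T=B*s+C0*np.tanh(s/.02)-L*np.sin(th)-Dg*w
    return (T-F*np.tanh(w/.005))/I
def simulate(th,w,tw,wc,P,dt=.002):
    """tw: grid times of crank speed wc (array); returns th,w arrays on dt grid"""
    T=np.arange(tw[0],tw[-1],dt);W=np.interp(T,tw,wc);o=np.empty((len(T),2))
    for i in range(len(T)):
        o[i]=th,w
        w1=w+dt*acc(w,th,W[i],P)
        s=W[i]-w;Tn=B*s+C0*np.sign(s)-P[1]*np.sin(th)
        if (abs(w)<.01 and abs(Tn)<P[2]): w1=0
        th+=dt*w1;w=w1
    return T,o[:,0],o[:,1]
def invplan(th,ref,P,dt=.005):
    """ref: wp(t) samples -> crank speed and platter angle"""
    I,L,F,Dg=P;d=np.gradient(ref,dt);thp=th+np.concatenate([[0],np.cumsum((ref[1:]+ref[:-1])/2*dt)])
    wc=ref+(I*d+(F-C0)*np.tanh(ref/.03)+Dg*ref+L*np.sin(thp))/B
    return wc,thp
def rows(S,th):
    """S: dict cmd(3 vec, tool frame share units), th0; th list of crank angles -> rounded rows, updates cmd"""
    c,ex,ey,a=stand();Rt=np.array(S["R"]);out=[]
    for t in th:
        p=70*((np.cos(t)-np.cos(S["th0"]))*ex+(np.sin(t)-np.sin(S["th0"]))*ey)@Rt/500
        out.append(np.round(p-S["cmd"],3))
    S["cmd"]=(np.array(S["cmd"])+out[-1]).tolist();return [[*map(float,r)]+[0,-1] for r in out]
E
cat > p1.py <<'E'
from ctrl import *;from bench import env
f=pickle.load(open("f2.pkl","rb"));print({n:angle(f[n]) for n in ("side","top")})
th=np.mean([angle(f[n])[0] for n in ("side","top")])
P=(.05,.047,.085,.01);dt=.005;t=np.arange(0,4.5+dt/2,dt)
ref=1.4*np.clip(t/1.2,0,1);ref=1.4*(.5-.5*np.cos(np.pi*np.clip((t+.05)/1.2,0,1)))
wc,thp=invplan(th,ref,P);cr=1.94+np.concatenate([[0],np.cumsum((wc[1:]+wc[:-1])/2*dt)])
k=cr[25::25][:36];s=env.state()
S={"R":Ro.from_quat(s["eef_rot"]).as_matrix().tolist(),"cmd":[0,0,0],"th0":1.94}
for i in range(3): print([[r[0],r[1],r[2],0,-1] for r in rows(S,k[12*i:12*i+12])])
json.dump(S,open("S.json","w"));np.savez("run1.npz",k=k,th=th,t0=s["time"]);print(k[[11,23,35]],thp[[300,600,900]],wc.max())
E
python3 p1.py
```

```text
{'side': (np.float64(1.947373530235201), 45), 'top': (np.float64(1.9482963680490812), 51)}
[[0.023, -0.011, 0.003, 0, -1], [0.051, -0.034, 0.007, 0, -1], [0.077, -0.07, 0.01, 0, -1], [0.09, -0.118, 0.012, 0, -1], [0.085, -0.173, 0.011, 0, -1], [0.057, -0.223, 0.007, 0, -1], [0.011, -0.258, 0.001, 0, -1], [-0.042, -0.271, -0.007, 0, -1], [-0.091, -0.264, -0.014, 0, -1], [-0.131, -0.243, -0.019, 0, -1], [-0.162, -0.211, -0.023, 0, -1], [-0.18, -0.173, -0.026, 0, -1]]
[[-0.007, 0.04, -0.0, 0, -1], [-0.002, 0.079, 0.001, 0, -1], [0.013, 0.114, 0.003, 0, -1], [0.036, 0.142, 0.006, 0, -1], [0.064, 0.164, 0.01, 0, -1], [0.096, 0.177, 0.014, 0, -1], [0.129, 0.182, 0.019, 0, -1], [0.163, 0.178, 0.024, 0, -1], [0.194, 0.167, 0.028, 0, -1], [0.222, 0.148, 0.032, 0, -1], [0.245, 0.122, 0.035, 0, -1], [0.262, 0.091, 0.037, 0, -1]]
[[0.008, -0.035, 0.001, 0, -1], [0.007, -0.072, 0.001, 0, -1], [-0.004, -0.109, -0.001, 0, -1], [-0.026, -0.143, -0.004, 0, -1], [-0.058, -0.169, -0.009, 0, -1], [-0.098, -0.186, -0.014, 0, -1], [-0.142, -0.189, -0.02, 0, -1], [-0.187, -0.177, -0.026, 0, -1], [-0.226, -0.15, -0.032, 0, -1], [-0.255, -0.111, -0.036, 0, -1], [-0.268, -0.062, -0.037, 0, -1], [-0.263, -0.012, -0.036, 0, -1]]
[ 5.99487501  9.07837215 12.85492119] [3.27773458 5.37773458 7.47773458] 3.3462179639278737
```

Call:
apply_moves([
  [0.023,-0.011,0.003,0,-1],
  [0.051,-0.034,0.007,0,-1],
  [0.077,-0.07,0.01,0,-1],
  [0.09,-0.118,0.012,0,-1],
  [0.085,-0.173,0.011,0,-1],
  [0.057,-0.223,0.007,0,-1],
  [0.011,-0.258,0.001,0,-1],
  [-0.042,-0.271,-0.007,0,-1],
  [-0.091,-0.264,-0.014,0,-1],
  [-0.131,-0.243,-0.019,0,-1],
  [-0.162,-0.211,-0.023,0,-1],
  [-0.18,-0.173,-0.026,0,-1],
])

```text
time: 4.55
tcp_pos: [644.2, -4.9, 169.5]
eef_rot: [0.12, 0.993, -0.001, 0.001]
contact_force: [-3.6, 0.3, 6.8]
opening: 31.1
finger_force: 31.8
```

```bash
cat > look.py <<'E'
import sys;from ctrl import *;from bench import env,grab_frame
# look.py tag cam...   prints angle, tcp at each picture; logs
tag=sys.argv[1];L=[]
S=json.load(open("S.json"))
for n in sys.argv[2:]:
    s=env.state();f=grab_frame(n);x,k=angle(f);c,ex,ey,a=stand()
    L.append((float(s["time"]),n,None if x is None else float(x),k));print(np.round(s["time"],3),n,x,k,np.round(s["tcp_pos"],1))
s=env.state();print(s["time"],np.round(s["tcp_pos"],1),np.round(s["contact_force"],1),s["opening"],s["finger_force"])
json.dump(L,open(f"L_{tag}.json","w"))
E
python3 look.py a side
```

```text
4.55 side -3.1443518153896393 58 [644.2  -4.9 169.5]
4.6 [645.7  -2.4 169.6] [0.7 2.9 4. ] 31.040400845688552 31.66731308796443
```

Call:
apply_moves([
  [-0.007,0.04,0,0,-1],
  [-0.002,0.079,0.001,0,-1],
  [0.013,0.114,0.003,0,-1],
  [0.036,0.142,0.006,0,-1],
  [0.064,0.164,0.01,0,-1],
  [0.096,0.177,0.014,0,-1],
  [0.129,0.182,0.019,0,-1],
  [0.163,0.178,0.024,0,-1],
  [0.194,0.167,0.028,0,-1],
  [0.222,0.148,0.032,0,-1],
  [0.245,0.122,0.035,0,-1],
  [0.262,0.091,0.037,0,-1],
])

```text
time: 6.1
tcp_pos: [527.4, 70.4, 150.9]
eef_rot: [0.119, 0.993, -0.0, 0.002]
contact_force: [4.7, -2.2, 5.0]
opening: 30.9
finger_force: 31.8
```

```bash
python3 look.py b side
```

```text
6.1 side -1.1104417083446776 59 [527.4  70.4 150.9]
6.15 [526.4  68.6 150.8] [-1.4 -3.9  8.4] 30.890507298787554 32.034458824200556
```

Call:
apply_moves([
  [0.008,-0.035,0.001,0,-1],
  [0.007,-0.072,0.001,0,-1],
  [-0.004,-0.109,-0.001,0,-1],
  [-0.026,-0.143,-0.004,0,-1],
  [-0.058,-0.169,-0.009,0,-1],
  [-0.098,-0.186,-0.014,0,-1],
  [-0.142,-0.189,-0.02,0,-1],
  [-0.187,-0.177,-0.026,0,-1],
  [-0.226,-0.15,-0.032,0,-1],
  [-0.255,-0.111,-0.036,0,-1],
  [-0.268,-0.062,-0.037,0,-1],
  [-0.263,-0.012,-0.036,0,-1],
])

```text
time: 7.65
tcp_pos: [655.0, 33.0, 169.6]
eef_rot: [0.12, 0.993, -0.001, 0.002]
contact_force: [-2.1, -1.7, 10.3]
opening: 31.2
finger_force: 32.3
```

```bash
python3 look.py c side top side top side top side top side top side top side top
```

```text
7.65 side 1.0440113827766124 45 [655.   33.  169.6]
7.7 top 1.108086077948996 27 [654.7  37.  169.5]
7.75 side 1.1602883032214633 41 [654.8  36.2 169.5]
7.8 top 1.2050136710528878 41 [654.8  35.3 169.5]
7.85 side 1.2409927256083682 41 [654.8  34.7 169.5]
7.9 top 1.2643345505804569 51 [654.9  34.3 169.6]
7.95 side 1.2825359052577316 41 [654.9  34.  169.6]
8.0 top 1.2886858108084827 53 [654.9  33.8 169.6]
8.05 side 1.2925719746447555 41 [654.9  33.7 169.6]
8.1 top 1.2926944147267998 54 [654.9  33.6 169.6]
8.15 side 1.2925719746447555 41 [654.9  33.5 169.6]
8.2 top 1.291680315035706 54 [654.9  33.5 169.6]
8.25 side 1.2925719746447555 41 [654.9  33.4 169.6]
8.3 top 1.291680315035706 54 [654.9  33.4 169.6]
8.35 [654.9  33.4 169.6] [2.1 0.5 8. ] 31.10680857799303 32.09481753408909
```

```bash
cat > fit.py <<'E'
from ctrl import *
z=np.load("run1.npz");k=z["k"];th0=float(z["th"])
D=[]
for t in "abc": D+=json.load(open(f"L_{t}.json"))
T=np.array([d[0] for d in D]);A=np.array([d[2] for d in D]);A=th0+np.unwrap(np.r_[0,A-th0])[1:]
A=np.where(T<5,A,A)
# crank knots: 12 rows from 3.05, pause .05 each
tk=[3.05];q=[1.94];
for i in range(3):
    t=tk[-1]
    tk+=list(t+.125*np.arange(1,13));q+=list(k[12*i:12*i+12])
    if i<2: tk.append(tk[-1]+.05);q.append(q[-1])
tk.append(9.);q.append(q[-1])
tg=np.arange(3.05,8.4,.005);cr=np.interp(tg,tk,q);w=np.gradient(cr,.005)
def crank(tau):
    y=np.zeros_like(w)
    for i in range(1,len(w)): y[i]=y[i-1]+.005/tau*(w[i]-y[i-1])
    return y
def res(x,full=0):
    I,L,F,tau=x[:4];P=(I,L,F,.01);t,th,ww=simulate(th0,0,tg,crank(tau),P)
    if full: return t,th,ww
    e=(np.interp(T,t,th)-A)/.006
    return np.r_[e,(I/.05-1)/.2,(L/.047-1)/.3,(F/.085-1)/.1,(tau-.02)/.015]
A=np.array([a+2*np.pi*round((p-a)/2/np.pi) for a,p in zip(A,np.interp(T,*res([.05,.047,.085,.02],1)[:2]))])
if __name__=="__main__":
    s=least_squares(res,[.05,.047,.085,.02],diff_step=.01);print(s.x,(s.fun[:-4]*.006).round(3))
    t,th,ww=res(s.x,1);print(np.c_[t,th,ww][::125].round(2).tolist(),ww.max())
    json.dump(s.x.tolist(),open("P.json","w"))
    C=np.linalg.inv(s.jac.T@s.jac);print("sd",np.sqrt(np.diag(C)))
    print("crank end pos cmd vs meas",k[-1],circ(k[-1],70,79))
E
python3 fit.py
```

```text
[0.05099815 0.05270749 0.08589881 0.02761948] [ 0.003 -0.003 -0.004 -0.001  0.003  0.003  0.002  0.003  0.     0.002
 -0.001 -0.001 -0.001 -0.    -0.001 -0.   ]
[[3.05, 1.95, 0.0], [3.3, 1.95, 0.11], [3.55, 2.03, 0.49], [3.8, 2.21, 0.93], [4.05, 2.48, 1.25], [4.3, 2.81, 1.32], [4.55, 3.14, 1.33], [4.8, 3.44, 1.2], [5.05, 3.75, 1.26], [5.3, 4.07, 1.31], [5.55, 4.4, 1.35], [5.8, 4.75, 1.39], [6.05, 5.1, 1.42], [6.3, 5.43, 1.3], [6.55, 5.77, 1.37], [6.8, 6.11, 1.41], [7.05, 6.47, 1.43], [7.3, 6.83, 1.43], [7.55, 7.18, 1.41], [7.8, 7.49, 0.79], [8.05, 7.57, 0.0], [8.3, 7.57, 0.0]] 1.4291645858928856
sd [0.0013269  0.00101668 0.00024368 0.00783159]
crank end pos cmd vs meas 12.854921185366086 [655.49433752  34.28928301 165.59124584]
```

```bash
cat > p2.py <<'E'
from ctrl import *
I,L,F,tau=json.load(open("P.json"));P=(I,L,F,.01);dt=.005
S=json.load(open("S.json"));th=1.2922;goal=4*np.pi;Wv=1.49;Ta,Td=1.2,1.0;c0=12.85492
up=lambda x:.5-.5*np.cos(np.pi*np.clip(x,0,1))
def plan(Th):
    t=np.arange(0,9.25+dt/2,dt);ref=Wv*up((t+.05)/Ta)*(1-up((t-Ta-Th)/Td))
    wc,thp=invplan(th,ref,P);cr=c0+np.concatenate([[0],np.cumsum((wc[1:]+wc[:-1])/2*dt)])
    k=cr[25::25];tk=.125*np.arange(len(k)+1);tg=np.arange(0,11,dt)
    w=np.gradient(np.interp(tg,tk,np.r_[c0,k]),dt);y=np.zeros_like(w)
    for i in range(1,len(w)): y[i]=y[i-1]+dt/tau*(w[i]-y[i-1])
    return k,tg,y
from scipy.optimize import brentq
def end(Th): k,tg,y=plan(Th);return simulate(th,0,tg,y,P)[1][-1]-goal
Th=brentq(end,5.5,7.5,xtol=1e-3);k,tg,y=plan(Th);t,a,w=simulate(th,0,tg,y,P)
ok=t[(w>1.32)&(w<1.68)];print("hold",Th,"in band",ok[0],ok[-1],len(ok)*.002,"max",w.max(),"mid range",w[(t>1.3)&(t<Th+1)].min(),"end",a[-1]-goal,len(k))
for sc in [(1.03,1,1),(1,1.05,1),(1,1,1.01)]:
    Q=(I*sc[0],L*sc[1],F*sc[2],.01);t,a2,w2=simulate(th,0,tg,y,Q);g=(t>1.3)&(t<Th+1);print(sc,w2[g].min(),w2[g].max(),a2[-1]-goal)
for i in range(0,len(k),12): print([[r[0],r[1],r[2],0,-1] for r in rows(S,k[i:i+12])])
json.dump(S,open("S2.json","w"));np.savez("run2.npz",k=k)
E
python3 p2.py
```

```text
hold 6.4564376469932006 in band 0.928 7.9 6.974 max 1.5109336661790223 mid range 1.4721408142222558 end 0.0002563142282241415 74
(1.03, 1, 1) 1.4602302430197875 1.5238359328862188 -0.010960725412072492
(1, 1.05, 1) 1.4512905271836656 1.5323711920380019 -0.022409093064315044
(1, 1, 1.01) 1.4487482856197302 1.5156425233481101 -0.06170598643992342
[[0.009, 0.026, 0.001, 0, -1], [0.032, 0.058, 0.004, 0, -1], [0.069, 0.087, 0.01, 0, -1], [0.121, 0.102, 0.017, 0, -1], [0.18, 0.094, 0.025, 0, -1], [0.232, 0.06, 0.032, 0, -1], [0.265, 0.005, 0.036, 0, -1], [0.271, -0.056, 0.037, 0, -1], [0.251, -0.111, 0.034, 0, -1], [0.216, -0.149, 0.029, 0, -1], [0.171, -0.172, 0.023, 0, -1], [0.122, -0.177, 0.016, 0, -1]]
[[-0.046, 0.012, -0.007, 0, -1], [-0.084, 0.038, -0.012, 0, -1], [-0.111, 0.074, -0.015, 0, -1], [-0.125, 0.114, -0.017, 0, -1], [-0.127, 0.154, -0.017, 0, -1], [-0.117, 0.192, -0.016, 0, -1], [-0.099, 0.225, -0.013, 0, -1], [-0.073, 0.251, -0.009, 0, -1], [-0.043, 0.269, -0.005, 0, -1], [-0.01, 0.278, -0.0, 0, -1], [0.024, 0.279, 0.004, 0, -1], [0.058, 0.271, 0.009, 0, -1]]
[[0.031, -0.
[... 820 characters left out ...]
 [-0.147, -0.048, -0.021, 0, -1], [-0.181, -0.033, -0.025, 0, -1], [-0.209, -0.01, -0.029, 0, -1], [-0.23, 0.018, -0.032, 0, -1], [-0.243, 0.05, -0.034, 0, -1], [-0.248, 0.084, -0.034, 0, -1], [-0.244, 0.119, -0.034, 0, -1], [-0.232, 0.152, -0.032, 0, -1], [-0.211, 0.182, -0.029, 0, -1]]
[[0.029, 0.023, 0.004, 0, -1], [0.061, 0.038, 0.009, 0, -1], [0.088, 0.044, 0.012, 0, -1], [0.106, 0.045, 0.015, 0, -1], [0.117, 0.044, 0.016, 0, -1], [0.123, 0.043, 0.017, 0, -1], [0.126, 0.043, 0.018, 0, -1], [0.131, 0.042, 0.018, 0, -1], [0.136, 0.04, 0.019, 0, -1], [0.137, 0.04, 0.019, 0, -1], [0.137, 0.04, 0.019, 0, -1], [0.138, 0.04, 0.019, 0, -1]]
[[0.0, -0.0, 0.0, 0, -1], [0.001, -0.0, 0.001, 0, -1]]
```

Call:
apply_moves([
  [0.009,0.026,0.001,0,-1],
  [0.032,0.058,0.004,0,-1],
  [0.069,0.087,0.01,0,-1],
  [0.121,0.102,0.017,0,-1],
  [0.18,0.094,0.025,0,-1],
  [0.232,0.06,0.032,0,-1],
  [0.265,0.005,0.036,0,-1],
  [0.271,-0.056,0.037,0,-1],
  [0.251,-0.111,0.034,0,-1],
  [0.216,-0.149,0.029,0,-1],
  [0.171,-0.172,0.023,0,-1],
  [0.122,-0.177,0.016,0,-1],
])

```text
time: 9.85
tcp_pos: [573.4, -37.0, 160.9]
eef_rot: [0.12, 0.993, 0.001, 0.001]
contact_force: [-0.2, 13.2, 9.9]
opening: 30.8
finger_force: 32.4
```

Call:
apply_moves([
  [-0.046,0.012,-0.007,0,-1],
  [-0.084,0.038,-0.012,0,-1],
  [-0.111,0.074,-0.015,0,-1],
  [-0.125,0.114,-0.017,0,-1],
  [-0.127,0.154,-0.017,0,-1],
  [-0.117,0.192,-0.016,0,-1],
  [-0.099,0.225,-0.013,0,-1],
  [-0.073,0.251,-0.009,0,-1],
  [-0.043,0.269,-0.005,0,-1],
  [-0.01,0.278,0,0,-1],
  [0.024,0.279,0.004,0,-1],
  [0.058,0.271,0.009,0,-1],
])

```text
time: 11.35
tcp_pos: [577.0, 101.6, 156.5]
eef_rot: [0.119, 0.993, 0.0, 0.001]
contact_force: [-0.4, -1.5, 10.2]
opening: 30.8
finger_force: 32.4
```

Call:
apply_moves([
  [0.031,-0.015,0.004,0,-1],
  [0.058,-0.039,0.008,0,-1],
  [0.078,-0.07,0.01,0,-1],
  [0.09,-0.106,0.012,0,-1],
  [0.091,-0.146,0.012,0,-1],
  [0.081,-0.186,0.01,0,-1],
  [0.058,-0.223,0.007,0,-1],
  [0.023,-0.252,0.002,0,-1],
  [-0.02,-0.269,-0.004,0,-1],
  [-0.069,-0.27,-0.011,0,-1],
  [-0.116,-0.253,-0.017,0,-1],
  [-0.155,-0.219,-0.022,0,-1],
])

```text
time: 12.85
tcp_pos: [626.3, -24.5, 167.6]
eef_rot: [0.12, 0.993, -0.0, -0.0]
contact_force: [-7.0, 4.1, 12.4]
opening: 30.9
finger_force: 32.6
```

Call:
apply_moves([
  [-0.025,0.047,-0.004,0,-1],
  [-0.03,0.101,-0.004,0,-1],
  [-0.015,0.153,-0.002,0,-1],
  [0.02,0.196,0.003,0,-1],
  [0.067,0.221,0.01,0,-1],
  [0.121,0.227,0.017,0,-1],
  [0.171,0.212,0.024,0,-1],
  [0.212,0.18,0.03,0,-1],
  [0.238,0.136,0.033,0,-1],
  [0.247,0.088,0.034,0,-1],
  [0.239,0.041,0.033,0,-1],
  [0.217,0.001,0.03,0,-1],
])

```text
time: 14.35
tcp_pos: [522.6, 1.9, 152.6]
eef_rot: [0.12, 0.993, 0.0, 0.003]
contact_force: [9.4, 6.4, 4.8]
opening: 30.9
finger_force: 31.9
```

Call:
apply_moves([
  [-0.032,-0.03,-0.005,0,-1],
  [-0.07,-0.048,-0.01,0,-1],
  [-0.109,-0.053,-0.016,0,-1],
  [-0.147,-0.048,-0.021,0,-1],
  [-0.181,-0.033,-0.025,0,-1],
  [-0.209,-0.01,-0.029,0,-1],
  [-0.23,0.018,-0.032,0,-1],
  [-0.243,0.05,-0.034,0,-1],
  [-0.248,0.084,-0.034,0,-1],
  [-0.244,0.119,-0.034,0,-1],
  [-0.232,0.152,-0.032,0,-1],
  [-0.211,0.182,-0.029,0,-1],
])

```text
time: 15.85
tcp_pos: [646.6, 65.7, 167.3]
eef_rot: [0.12, 0.993, -0.0, 0.003]
contact_force: [0.1, -0.4, 7.9]
opening: 30.8
finger_force: 32.2
```

Call:
apply_moves([
  [0.029,0.023,0.004,0,-1],
  [0.061,0.038,0.009,0,-1],
  [0.088,0.044,0.012,0,-1],
  [0.106,0.045,0.015,0,-1],
  [0.117,0.044,0.016,0,-1],
  [0.123,0.043,0.017,0,-1],
  [0.126,0.043,0.018,0,-1],
  [0.131,0.042,0.018,0,-1],
  [0.136,0.04,0.019,0,-1],
  [0.137,0.04,0.019,0,-1],
  [0.137,0.04,0.019,0,-1],
  [0.138,0.04,0.019,0,-1],
])

```text
time: 17.35
tcp_pos: [582.9, 102.1, 157.3]
eef_rot: [0.119, 0.993, 0.0, 0.001]
contact_force: [-1.2, 2.6, 8.6]
opening: 31.1
finger_force: 32.3
```

```bash
cp S2.json S.json; python3 look.py d side top side top
```

```text
17.35 side 0.11053338419117456 41 [582.9 102.1 157.3]
17.4 top 0.09684679129867624 56 [582.8 102.1 157.3]
17.45 side 0.11053338419117456 41 [582.8 102.1 157.3]
17.5 top 0.09684679129867624 56 [582.8 102.1 157.3]
17.55 [582.8 102.1 157.3] [-1.3  2.7  9.6] 30.890527532889788 32.282092440873384
```

```bash
cat > p3.py <<'E'
from ctrl import *
I,L,F,tau=json.load(open("P.json"));P=(I,L,F,.01);dt=.005;S=json.load(open("S.json"));c0=float(np.load("run2.npz")["k"][71]);print(c0)
def run(sp,n):
    v=-sp*np.r_[.5,np.ones(n),.5];k=c0+np.cumsum(v)*.125;tg=np.arange(0,3,dt)
    w=np.gradient(np.interp(tg,.125*np.arange(len(k)+1),np.r_[c0,k]),dt);y=np.zeros_like(w)
    for i in range(1,len(w)): y[i]=y[i-1]+dt/tau*(w[i]-y[i-1])
    return k,simulate(.103,0,tg,y,P)[1][-1]
from scipy.optimize import brentq
for n in (3,5):
    sp=brentq(lambda s:run(s,n)[1]-.01,.8,4,xtol=.01);k,e=run(sp,n);print(n,sp,e,run(sp*1.05,n)[1])
    S1=json.loads(json.dumps(S));print([[r[0],r[1],r[2],0,-1] for r in rows(S1,list(k)+[k[-1]]*3)])
E
python3 p3.py
```

```text
33.2644093518289
3 1.4370846635170214 0.009903379542379387 -0.004156852895621154
[[-0.013, 0.003, -0.002, 0, -1], [-0.038, 0.005, -0.006, 0, -1], [-0.063, 0.002, -0.009, 0, -1], [-0.087, -0.005, -0.013, 0, -1], [-0.098, -0.01, -0.014, 0, -1], [-0.098, -0.01, -0.014, 0, -1], [-0.098, -0.01, -0.014, 0, -1], [-0.098, -0.01, -0.014, 0, -1]]
5 1.1684012634036325 0.010863645915809118 -0.008537490787907828
[[-0.011, 0.002, -0.002, 0, -1], [-0.031, 0.005, -0.005, 0, -1], [-0.051, 0.004, -0.008, 0, -1], [-0.071, 0.0, -0.01, 0, -1], [-0.09, -0.006, -0.013, 0, -1], [-0.108, -0.015, -0.016, 0, -1], [-0.117, -0.021, -0.017, 0, -1], [-0.117, -0.021, -0.017, 0, -1], [-0.117, -0.021, -0.017, 0, -1], [-0.117, -0.021, -0.017, 0, -1]]
```

Call:
apply_moves([
  [-0.013,0.003,-0.002,0,-1],
  [-0.038,0.005,-0.006,0,-1],
  [-0.063,0.002,-0.009,0,-1],
  [-0.087,-0.005,-0.013,0,-1],
  [-0.098,-0.01,-0.014,0,-1],
  [-0.098,-0.01,-0.014,0,-1],
  [-0.098,-0.01,-0.014,0,-1],
  [-0.098,-0.01,-0.014,0,-1],
])

```text
time: 18.55
tcp_pos: [630.4, 85.8, 164.4]
eef_rot: [0.119, 0.993, 0.001, 0.002]
contact_force: [2.1, 4.2, 6.7]
opening: 30.6
finger_force: 32.0
```

```bash
python3 look.py e side top
```

```text
18.55 side -0.0020344164667956085 38 [630.4  85.8 164.4]
18.6 top -0.00651494866341239 37 [630.3  85.7 164.4]
18.65 [630.3  85.7 164.4] [2.3 3.6 5.5] 30.544121023955977 31.97949698776938
```

Call:
apply_moves([
  [0,0,0,0,0.3],
  [0,0,0,0,0.3],
  [0,0,0,0,0.3],
  [0,0,0,0,0.3],
  [0,0,-0.02,0,0.3],
  [0,0,-0.08,0,0.3],
  [0,0,-0.16,0,0.3],
  [0,0,-0.24,0,0.3],
  [0,0,-0.24,0,0.3],
  [0,0,-0.24,0,0.3],
  [0,0,-0.24,0,0.3],
])

```text
time: 20.02
tcp_pos: [628.3, 85.2, 281.4]
eef_rot: [0.119, 0.993, -0.0, -0.001]
contact_force: [0.6, -0.4, 0.4]
opening: 55.5
finger_force: 0.0
```

```bash
python3 look.py f side top side; python3 -c "
from bench import grab_frame;import cv2
f=grab_frame('side')['frame'];cv2.imwrite('pics/end.png',cv2.resize(f[100:290,90:430],(765,428))[:,:,::-1])"
```

```text
20.025 side -0.0020344164667956085 38 [628.3  85.2 281.4]
20.075 top -0.008221470945370861 36 [628.3  85.2 281.3]
20.125 side -0.0020344164667956085 38 [628.4  85.2 281.5]
20.175 [628.6  85.2 281.6] [-0.1 -0.4 -0.2] 55.548349720859086 0.0
```

View pics/end.png

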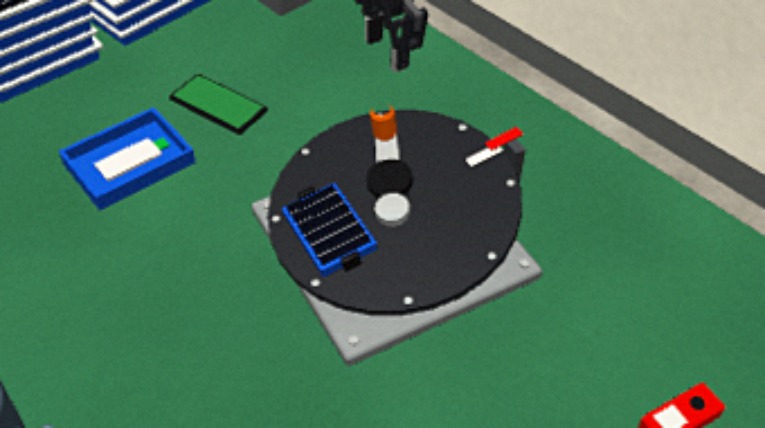

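The white mark (485,155) lies right under the red pointer (503,140), the knob is free, and the bystanders in view are unmoved.

```bash
python3 -c "
from bench import ticket
print(ticket.sign_off())"
```

```text
the job is handed in; nothing more can be done
None
```

The job is handed in (no verdict came back): by the fitted model, which predicted the stop to within 0.1 rad, the platter ran at about 1.5 rad/s for over 6.5 s. After a small clockwise nudge of about 0.1 rad with the crank, it rests with the mark within about 0.01 rad of the pointer, crank released.

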